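# Recharge the charcoal cassette of the cellar's air cleaner

## Robot

A 6-joint arm with a two-finger parallel gripper is mounted at the origin on a cart in front of the work surface, level with it; the furniture and walls round the work are solid. World frame = base frame: x ahead of the robot, y to its left, z up, the work surface at z = 0. Lengths are in mm, angles in rad, forces in N, time in s.
With the tool pointing down it reaches from about 300 to 875 mm from the base axis. Payload 6.4 kg.
Tool frame: the origin (TCP) lies at the very end of the fingers, on their centre line; the grasp point (between the pads) lies 19 mm behind it; z points along the fingers, y is the line along which they close (so a half turn about z gives the same grasp; the last joint's range is limited). The gripper opens to 85 mm and grips with 20 to 120 N. Pads are 22 mm wide; open, the fingers measure 114 mm over their backs; the gripper's body (76 mm by 85 mm) begins 54 mm behind the grasp point. The pads swing forward as they close: fully open they stand 13 mm farther back than shut.
Start: joints at [-1.393, 0.181, 1.607, -0, 1.354, -0.206], TCP at [215.324, -533.176, 231.288] pointing down, gripper open.
Joint ranges: [-2.99, 2.99], [-0.89, 2.07], [0.3, 2.58], [-1.14, 4.28], [0, 2.63], [-3.12, 3.12]. Speed limits (rad/s): [2.57, 2.57, 3.01, 3.14, 3.14, 3.14].

## Interface

Orientations are given as a unit quaternion [w, x, y, z].
In Python, from cell import r, effector, solver, readout, imaging gives the robot as it stands. The module is installed in compiled form; this text tells all that it offers. Calls block until the motion is done:
- r.move_ptp(position, orientation): joint-space move of the TCP to a pose.
- r.move_linear(position, orientation=None, vel=150, until_force=None): straight line of the TCP; orientation=None keeps the orientation; vel is the mean speed in mm/s. With until_force (N) it stops when the force on the tool has changed by that much, and returns True; else False.
- r.set_joints(angles): joint-space move.
- effector.release() and effector.grasp(f_grip=None): open the fingers fully, or close them until they stop; f_grip is the grip in N (None keeps the last).
- r.dwell(seconds).
- solver.inverse_kinematics(position, orientation): joint angles nearest the present ones, or None.
- readout.get_obs(): the state.
- imaging.get_image(name): name is "side" or "top"; returns (picture, depth): 384x512x3 uint8, red, green, blue; 384x512 float32, mm along the optical axis (not along the pixel's ray), 0 where there is no reading.
- imaging.camera_model(name): a dict with "fovy" (degrees; the focal length in pixels is half the picture's height over the tangent of half this angle, whatever the lens; pixels are square), "cx", "cy" (the principal point, pixels), "rvec" (rotation vector, rad) and "tvec" (3), from world to camera coordinates, as OpenCV has them. Camera axes: x right, y down, z forward; pixel columns grow to the right and rows downward; lengths in mm; the calibration is good to about 2 mm. A picture is of the moment at which its call begins. camera_model takes no time and is no camera call.
A pose or a line that the arm cannot do raises r.PlanningError and nothing moves.
- r.job_done(): hands the job in; it is judged then, once.
Trained networks look in the newest picture that a camera, given by its name, has taken for a name from the list of things; names that differ only in an ending like _2 or _b are one class to them, and where a whole thing is asked for, a point or a joint stands for the part that bears it (a point fixed in the world has none). Each returns a list of dicts, best first, with "confidence" (0 to 1); they miss things now and then, are a little off and sometimes report something else, mostly with a low value. They report only what shows in the picture. A call takes as long as a camera call.
- imaging.spot_in(camera, label): "centre" ([row, column] in pixels, amid what is visible of it).
The state is a dict: "clock": time; "joint_positions": joint angles; "joint_vel": joint speeds; "tau": joint torques, N m; "eef_pos": TCP position; "tool_rot": TCP orientation; "wrist_force": force on the tool from outside, world axes, zero at the start; "torque": the same for the moment, N m; "opening": finger opening in mm; "gripper_force": force on a finger pad.
Only numpy, scipy, OpenCV 4.12 (cv2) and the standard library are available. Lean on these libraries where they do the work, as an engineer would, in place of code of your own. Each camera call takes 0.05 s, during which the arm holds its last target. There are 200 camera calls.

## Task

Recharge the air cleaner: empty the charcoal from the steel beaker into the open cassette, add every lump that lies loose on the bar, and press the cover straight down onto the cassette until both snap hooks have clicked over it. Then push the closed cassette down through the air cleaner's sprung dust flap until it is fully home, without letting it fall. Leave the empty beaker standing upright on the bar and do not disturb the tumbler or the candle.

Things in the scene. Friction and masses are not known exactly. Their poses are not given: they have to be found in the camera images.
- filter_unit: air cleaner: fixed grey box 136 (x) by 196 (y) by 100 mm high, louvres on its front (-x); origin under its centre. In its top is an upright shaft for the cassette, 94 (x) by 148 mm (y), edged by a black frame that rises to 108 mm and slopes inward as a lead-in
- slot_mouth (a point): the point over which the cassette's centre must stand to go in, at the height of the frame's top (108 mm); same axes as filter_unit. Here the cassette has 4 mm of play towards the front, 8 mm towards the back (the open flap hangs there) and 5 mm at each end
- slot_seat (a point): where the centre of the cassette's underside is when fully home: on the shaft's floor, 72 mm below slot_mouth (up to 8 mm to front or back is right too). The cassette fits either way round, long side along the unit's y; home, its cover's plate stands 7 mm above the housing, level with the frame, and the ridge is outside
- dust_flap (a joint): flap that closes the shaft just below its mouth; hinged along the shaft's back edge (+x), it swings down and back to 1.5 rad (upright) against a light spring (2 to 4 N at the cassette); 0 is shut. A cassette that is home holds it open at about 1.4
- cassette: open grey tub, loose, 78 (x) by 124 (y) by 66 mm high, walls and floor 4 mm, slotted sides, 0.26 kg; origin under its centre. With the hooks on its two short ends it is 138 mm long (y) and 88 mm high
- hook_left (a joint): snap hook, 22 mm wide, on the cassette's +y end; angle outward (rad), 0 upright. Its sloped barb, 88 down to 72 mm above the cassette's underside, reaches 4.5 mm inward over the cover's edge. The cover pressed past it bends it out to about 0.08, then it springs back to 0 with the barb over the cover's plate. Both hooks together take some 6 to 14 N
- hook_right (a joint): the same on the -y end
- cover: grey slotted cover, 78 (x) by 124 (y) by 43 mm high, 80 g, lying ridge up; origin under its centre, at the foot of an 8 mm deep skirt that goes inside the tub. Plate 8 to 13 mm above the origin; the ridge to hold it by, 16 (x) by 64 mm (y), from 13 to 43 mm. Fits either way round; clipped, its origin is 58 mm above the cassette's and the cassette can be lifted by the ridge
- beaker: steel beaker, upright at the start, 60 mm across at the foot, 66 mm at the rim (68 over the bead), 80 mm high, wall 3 mm, floor 4 mm, 0.16 kg; origin under its centre. Holds four of the lumps
- lump_0: lump of charcoal, black, roughly round, 24 to 27 mm across, 12 g; origin at its centre; starts in the beaker
- lump_1: lump of charcoal, black, roughly round, 24 to 27 mm across, 12 g; origin at its centre; starts in the beaker
- lump_2: lump of charcoal, black, roughly round, 24 to 27 mm across, 12 g; origin at its centre; starts in the beaker
- lump_3: lump of charcoal, black, roughly round, 24 to 27 mm across, 12 g; origin at its centre; starts in the beaker
- lump_4: lump of charcoal, black, roughly round, 24 to 27 mm across, 12 g; origin at its centre; starts loose on the bar; may be absent
- lump_5: lump of charcoal, black, roughly round, 24 to 27 mm across, 12 g; origin at its centre; starts loose on the bar; may be absent
- lump_6: lump of charcoal, black, roughly round, 24 to 27 mm across, 12 g; origin at its centre; starts loose on the bar; may be absent
- lump_7: lump of charcoal, black, roughly round, 24 to 27 mm across, 12 g; origin at its centre; starts loose on the bar; may be absent
- lump_8: lump of charcoal, black, roughly round, 24 to 27 mm across, 12 g; origin at its centre; starts loose on the bar; may be absent
- glass_0: glass tumbler, 80 mm across, 90 mm high; leave alone; origin under its centre
- candle: white pillar candle, 64 mm across, 94 mm high; leave alone; origin under its centre

How it is judged:
By the outcome, as a careful person would: the job done as asked, in the order asked, and still so for the second after the job is handed in, with the robot touching nothing.
Of lump_4, lump_5, lump_6, lump_7, lump_8 only 3 to 5 are there at a start; the rules pass over those that are not, and their reading is None.
At some moment in a run one of cover, cassette may be knocked a few centimetres aside while the robot is not near it.
It also fails if it takes over 200 s, if anything falls off the work surface, if the arm or the gripper's body presses on something with over 40 N, if the wrist force passes 120 N, or if a joint passes its speed limit or range.

## Working session

There is one attempt and no reset: what is moved stays moved. The work goes in short steps, each a Python script; the robot and the scene stay as the last script left them, time stands still between calls to the robot, and variables do not carry over. Pictures are saved under pics/ and viewed, at most 14 in all, crops included, and the job is handed in when it is done.

```bash
mkdir -p pics; cat > h.py <<'E'
import numpy as np, cv2
from cell import r, effector, solver, readout, imaging
from scipy.spatial.transform import Rotation as R
def snap(cam,fn=None):
    p,d=imaging.get_image(cam)
    if fn: cv2.imwrite('pics/'+fn,p[:,:,::-1])
    return p,d
def cloud(cam,d):
    m=imaging.camera_model(cam); f=d.shape[0]/2/np.tan(np.radians(m['fovy'])/2)
    v,u=np.mgrid[:d.shape[0],:d.shape[1]]
    c=np.stack([(u-m['cx'])/f*d,(v-m['cy'])/f*d,d],-1)
    Rm=cv2.Rodrigues(np.array(m['rvec'],float))[0]; 
    w=(c-np.array(m['tvec']).ravel())@Rm
    w[d==0]=np.nan
    return w
def q(yaw,tilt=0):
    # tool down, tool y axis at angle yaw in world xy
    m=R.from_euler('z',yaw)*R.from_euler('x',np.pi)
    x=m.as_quat(); return [x[3],x[0],x[1],x[2]]
E
python3 - <<'E'
from h import *
for c in('top','side'):
    p,d=snap(c,c+'0.png'); w=cloud(c,d); np.save(c+'0.npy',w)
    print(c,imaging.camera_model(c))
    for l in ['filter_unit','cassette','cover','beaker','lump_4','glass_0','candle']:
        for s in imaging.spot_in(c,l):
            rr,cc=np.round(s['centre']).astype(int); print(l,s['centre'],round(s['confidence'],2),w[rr,cc].round(0))
E
```

```text
top {'fovy': 52.53218666055488, 'cx': 253.590739947007, 'cy': 189.96635663379607, 'rvec': array([ 1.74639388, -2.20117375,  0.52403091]), 'tvec': array([  84.20110496,  553.23625771, 1117.3700032 ])}
filter_unit [158.4, 333.8] 0.66 [ 630. -345.  100.]
cassette [220.5, 227.3] 0.88 [524.  57.  14.]
cassette [157.5, 359.4] 0.48 [ 616. -434.   89.]
cover [227.6, 139.5] 0.87 [560. 348.  17.]
cover [158.1, 361.0] 0.45 [ 613. -439.   93.]
cover [182.6, 127.0] 0.28 [744. 376.  14.]
beaker [240.2, 179.0] 0.95 [480. 224.  40.]
glass_0 [185.0, 127.0] 0.67 [736. 377.  14.]
candle [156.1, 360.9] 0.77 [ 624. -445.   85.]
side {'fovy': 56.33684583812884, 'cx': 257.08161151343916, 'cy': 190.9917513834048, 'rvec': array([ 2.15060371, -0.38185582,  0.22869333]), 'tvec': array([-556.05471504,  169.41904568, 1242.62996111])}
filter_unit [241.2, 297.1] 0.69 [ 598. -335.  102.]
cassette [146.7, 251.9] 0.73 [695. 336.  78.]
cassette [201.4, 238.1] 0.58 [532.  52.   3.]
cover [163.0, 227.4] 0.69 [568. 322.  24.]
cover [240.5, 296.7] 0.21 [ 599. -331.  102.]
beaker [228.8, 295.0] 0.69 [ 619. -278.   98.]
beaker [174.7, 212.7] 0.62 [466. 179.  64.]
glass_0 [148.6, 249.9] 0.54 [690. 348.  62.]
candle [277.8, 328.4] 0.87 [ 626. -481.   78.]
```

View pics/top0.png

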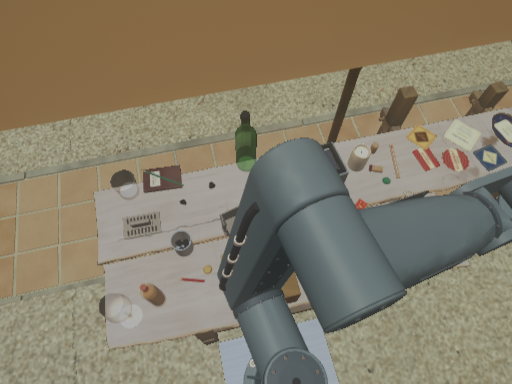

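View pics/side0.png

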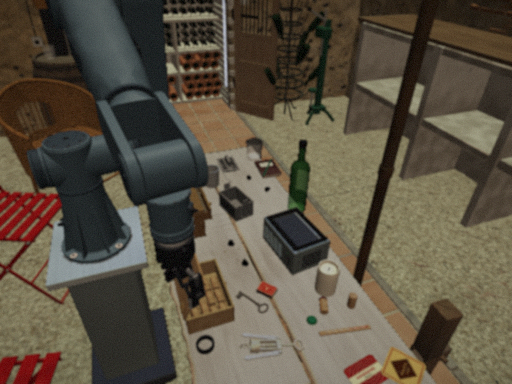

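The top view shows the cover near (142,225), beaker (181,243), tumbler (124,183), candle (359,158), and two loose lumps at (211,185) and (183,202). The arm hides the cassette and the unit. The side view shows the unit at (295,240), the cassette at (236,201), and lumps at (230,242), (245,263), (267,189) and (249,177). I'll fold the arm away and measure again.

```bash
python3 - <<'E'
from h import *
for c in('top','side'):
    m=imaging.camera_model(c); Rm=cv2.Rodrigues(np.array(m['rvec']))[0]; print(c,-Rm.T@m['tvec'])
o=readout.get_obs(); print(o['tool_rot'],o['opening'])
for p in [(-60,-350,480),(-60,-350,400),(0,-380,450),(60,-400,400),(100,-400,400)]:
    try:
        a=solver.inverse_kinematics(p,q(-1.57)); print(p,a)
        if a is None: continue
        r.move_ptp(p,q(-1.57)); break
    except r.PlanningError as e: print(p,e)
for c in('top','side'):
    p,d=snap(c,c+'1.png'); w=cloud(c,d); np.save(c+'1.npy',w)
    for l in ['filter_unit','cassette','cover','beaker','lump_4','glass_0','candle']:
        for s in imaging.spot_in(c,l):
            rr,cc=np.round(s['centre']).astype(int); print(l,s['centre'],round(s['confidence'],2),w[rr,cc].round(0))
t=cv2.imread('pics/top1.png'); cv2.imwrite('pics/top1b.png',cv2.resize(t[130:300,80:400],None,fx=2.5,fy=2.5,interpolation=2))
E
```

```text
top [  15.22964014   88.40240078 1246.4465414 ]
side [  175.21484781 -1056.85579717   856.96234486]
[1.01963347e-05 9.81643420e-01 1.90725447e-01 4.85418130e-06] 85.5405465734616
(-60, -350, 480) [-2.07871386e+00 -4.21957806e-01  1.66294560e+00 -4.44089210e-16
  1.90060486e+00  1.06208247e+00]
filter_unit [168.9, 317.8] 0.58 [ 600. -278.  101.]
cover [225.6, 139.8] 0.96 [567. 347.  18.]
beaker [238.0, 175.6] 0.57 [489. 232.  40.]
glass_0 [183.5, 125.2] 0.88 [740. 383.  17.]
candle [155.0, 358.8] 0.61 [ 631. -441.   83.]
filter_unit [240.2, 297.4] 0.71 [ 601. -329.  100.]
filter_unit [204.6, 239.7] 0.27 [504. -60.  69.]
cassette [202.8, 237.3] 0.73 [522.  35.   8.]
cover [161.8, 227.8] 0.61 [569. 308.  37.]
beaker [174.4, 211.6] 0.56 [461. 176.  72.]
glass_0 [149.3, 249.6] 0.88 [688. 343.  65.]
candle [277.9, 328.9] 0.94 [ 630. -481.   77.]
```

View pics/top1b.png

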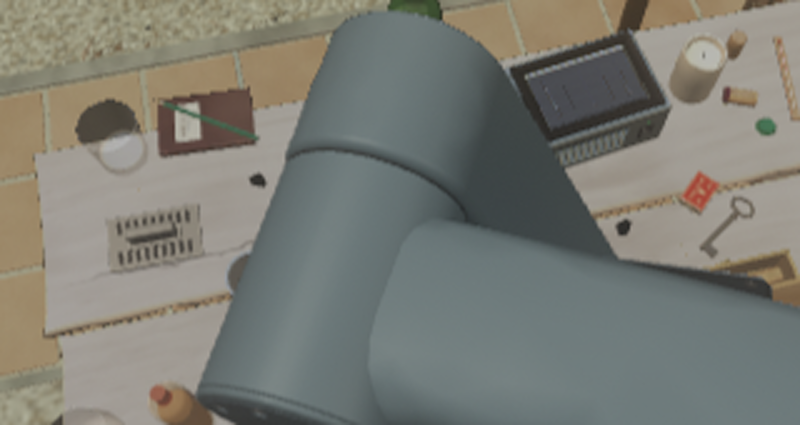

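Left part and unit are clear: unit frame centre near crop (593,95), lumps at crop (258,180) and (624,227). The cassette is hidden by the elbow, so I'll swing the arm to the other side.

```bash
python3 - <<'E'
from h import *
o=readout.get_obs(); j=np.array(o['joint_positions'])
j2=j.copy(); j2[0]=2.2
r.set_joints(list(j2))
for c in('top','side'):
    p,d=snap(c,c+'2.png'); w=cloud(c,d); np.save(c+'2.npy',w)
    for l in ['filter_unit','cassette','cover','beaker','lump_4']:
        for s in imaging.spot_in(c,l):
            rr,cc=np.round(s['centre']).astype(int); print(l,s['centre'],round(s['confidence'],2),w[rr,cc].round(0))
# black blobs in all clouds
for n in ('top0','top1','top2','side0','side1','side2'):
    p=cv2.imread(f'pics/{n}.png'); w=np.load(n+'.npy')
    m=((p.max(2)<60)&(w[...,2]>0)&(w[...,2]<45)&(w[...,0]>330)&(w[...,0]<850)&(abs(w[...,1])<560)).astype(np.uint8)
    k,lab,st,ce=cv2.connectedComponentsWithStats(m)
    for i in range(1,k):
        if st[i,4]>=4:
            s=w[lab==i]; print(n,st[i],np.nanmean(s,0).round(0),np.nanmin(s,0).round(0),np.nanmax(s,0).round(0))
t=cv2.imread('pics/top2.png'); s=cv2.imread('pics/side2.png')
a=cv2.resize(t[130:300,80:400],None,fx=2.4,fy=2.4,interpolation=2)
cv2.imwrite('pics/m2.png',a)
cv2.imwrite('pics/s2.png',cv2.resize(s[130:340,150:390],None,fx=2.8,fy=2.8,interpolation=2))
E
```

```text
filter_unit [170.2, 311.6] 0.92 [ 602. -257.   99.]
cassette [216.7, 241.5] 0.64 [525.   4.   8.]
cover [222.8, 140.1] 0.86 [567. 340.  43.]
cover [217.9, 242.3] 0.53 [521.   5.   9.]
beaker [240.8, 180.4] 0.7 [472. 220.  49.]
beaker [171.3, 312.2] 0.39 [ 599. -257.   98.]
lump_4 [170.0, 315.4] 0.28 [ 600. -268.   98.]
filter_unit [240.9, 296.5] 0.92 [ 596. -331.   99.]
cassette [204.6, 237.4] 0.94 [520.  26.   5.]
cover [163.0, 226.2] 0.63 [568. 337.  15.]
beaker [171.1, 214.5] 0.62 [471. 177.  84.]
top1 [181 200   5   4  15] [621. 192.  24.] [616. 186.  15.] [627. 199.  29.]
top1 [327 218   5   6  20] [ 440. -280.   21.] [ 434. -287.   13.] [ 446. -271.   28.]
top2 [283 175   3   6   8] [ 627. -172.   36.] [ 618. -174.   30.] [ 641. -170.   45.]
top2 [210 183   5   5  15] [664.  83.  20.] [657.  75.  15.] [671.  91.  26.]
top2 [287 183   3   7  10] [ 590. -175.   39.] [ 579. -177.   34.] [ 600. -174.   45.]
top2 [181 200   5   4  15] [620. 192.  25.] [616. 186.  17.] [626. 198.  30.]
top2 [327 218   5   6  17] [ 441. -280.   22.] [ 435. -287.   15.] [ 446. -273.   29.]
top2 [256 22
[... 4984 characters left out ...]
e2 [264 235  63  39 354] [ 595. -345.   29.] [ 543. -380.   11.] [ 694. -197.   45.]
side2 [228 240   6   6  22] [ 427. -187.   17.] [ 420. -194.    7.] [ 435. -176.   25.]
side2 [356 259  11  14  98] [ 782. -430.   23.] [ 774. -439.    0.] [ 798. -413.   43.]
side2 [242 260   6   6  27] [ 442. -290.   18.] [ 435. -298.    9.] [ 449. -281.   26.]
side2 [214 266  17  39  84] [ 346. -364.   28.] [ 343. -443.   12.] [ 347. -283.   44.]
side2 [257 291  14   7  22] [ 458. -416.    5.] [ 444. -432.    1.] [ 472. -398.   12.]
side2 [348 299   2   7   9] [ 670. -537.   19.] [ 669. -540.    7.] [ 671. -533.   34.]
side2 [308 321   4   3   4] [ 542. -547.    3.] [ 540. -552.    2.] [ 544. -542.    4.]
```

View pics/m2.png

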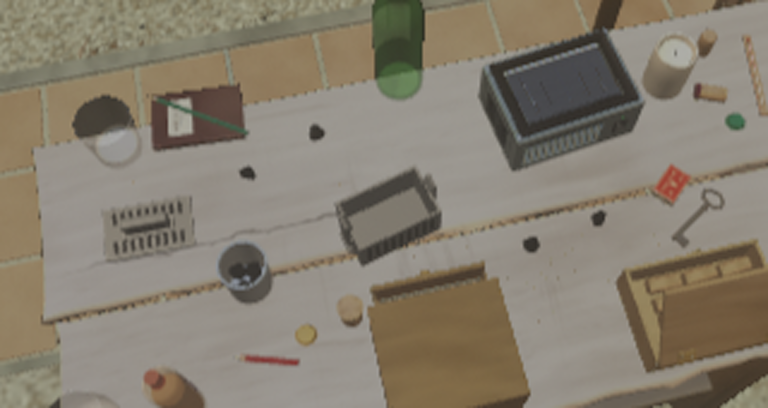

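View pics/s2.png

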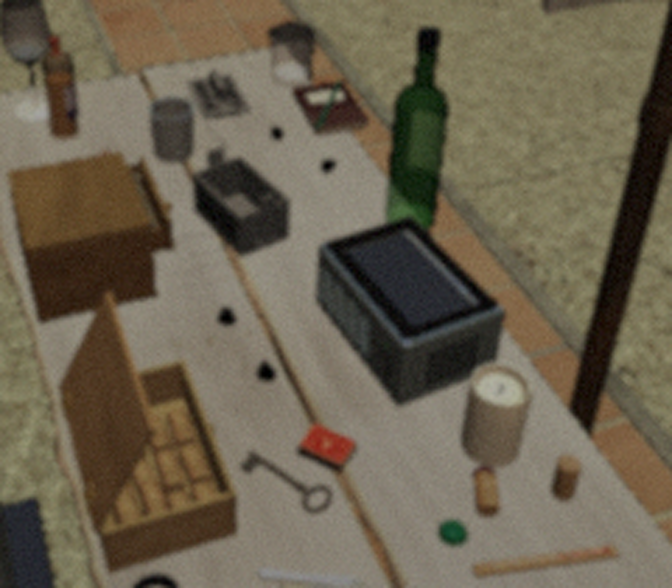

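Everything shows: four loose lumps, at about (620,190), (664,80), (441,-284) and (425,-181). In the top crop the cassette is at (390,215), open and turned; the unit is at (565,90) and the beaker at (243,270). Now I'll fit poses from the depth clouds.

```bash
cat > fit.py <<'E'
from h import *
def rect(P,ang_hint=None):
    (c,s,a)=cv2.minAreaRect(P[:,:2].astype(np.float32))
    if s[0]<s[1]: L,S,aa=s[1],s[0],a+90
    else: L,S,aa=s[0],s[1],a
    # long axis angle
    return np.round(c,1),np.round((S,L),1),round((aa-90+90)%180-90,2)  # yaw of y-axis minus 90 => yaw
def sel(w,c,rad,z0,z1):
    m=(np.hypot(w[...,0]-c[0],w[...,1]-c[1])<rad)&(w[...,2]>z0)&(w[...,2]<z1)
    return w[m]
def clip(P,n=3,rad=6):
    from scipy.spatial import cKDTree
    k=cKDTree(P[:,:2]); return P[[len(x)>n for x in k.query_ball_point(P[:,:2],rad)]]
def fit_circle(P):
    A=np.c_[2*P[:,:2],np.ones(len(P))]; b=(P[:,:2]**2).sum(1); x=np.linalg.lstsq(A,b,rcond=None)[0]
    return x[:2],np.sqrt(x[2]+x[0]**2+x[1]**2)
E
python3 - <<'E'
from fit import *
for n in ('top1','top2','side1','side2'):
    w=np.load(n+'.npy')
    for name,c,rad,z0,z1 in (('unit top',(625,-270),140,94,116),('frame',(625,-270),140,104,116),('cass',(510,0),90,55,95),('cass rim',(510,0),90,62,70),('cover',(563,345),85,8,60),('coverplate',(563,345),85,8,20),('ridge',(563,345),60,30,50),('beaker rim',(471,205),60,72,90)):
        P=sel(w,c,rad,z0,z1)
        if len(P)>20:
            P=clip(P)
            print(n,name,len(P),*rect(P),'med',np.median(P,0).round(1), (fit_circle(P) if 'beaker' in name else ''))
w=np.load('top2.npy')
P=sel(w,(390,-30),70,20,200); print('box',np.percentile(P,[1,50,99],axis=0).round())
P=w[(w[...,0]>250)&(w[...,0]<400)&(w[...,1]>-480)&(w[...,1]<-200)&(w[...,2]>20)]; print('cigar',np.percentile(P,[1,50,99],axis=0).round())
w=np.load('side2.npy')
P=w[(w[...,0]>280)&(w[...,0]<420)&(w[...,1]>-480)&(w[...,1]<-200)&(w[...,2]>20)]; print('cigar',np.percentile(P,[1,50,99],axis=0).round())
P=sel(w,(390,0),120,20,200); print('box',np.percentile(P,[1,50,99],axis=0).round())
P=sel(w,(700,0),60,40,400); print('bottle',np.percentile(P,[1,50,99],axis=0).round())
# height map orthographic
import math
w=np.concatenate([np.load('top1.npy').reshape(-1,3),np.load('top2.npy').reshape(-1,3)]);
E
```

```text
top1 unit top 1812 [ 619.1 -272.8] [134.9 192.7] 5.49 med [ 618.4 -273.2  100.8] 
top1 frame 472 [ 619.2 -271.7] [126.9 184.1] 6.0 med [ 638.6 -273.8  108.3] 
top1 cover 793 [574.5 342.2] [ 79.7 124.2] -1.18 med [567.6 340.6  16. ] 
top1 coverplate 627 [574.5 342.2] [ 79.6 124.2] -1.12 med [565.3 340.9  15.2] 
top1 ridge 113 [572.7 341.2] [17.9 62.1] -3.51 med [571.1 341.9  43.7] 
top1 beaker rim 44 [477.  235.2] [18.8 56.5] 61.47 med [482.3 239.1  81.2] (array([464.90247435, 215.83496255]), np.float64(30.25252015563003))
top2 unit top 1926 [ 620.4 -270.4] [136.7 196.2] 6.84 med [ 616.8 -267.7  100.8] 
top2 frame 454 [ 621.1 -269.5] [126.7 179.5] 6.9 med [ 630.4 -268.2  108.3] 
top2 cass 308 [506.6   9.6] [ 80.6 137.9] 13.6 med [507.9   5.8  66.8] 
top2 cass rim 120 [507.1   8.4] [ 80.5 126.6] 14.0 med [502.    5.   66.7] 
top2 cover 786 [573.7 342. ] [ 79.7 124.8] 0.14 med [567.7 339.8  16.3] 
top2 coverplate 626 [573.7 342. ] [ 79.7 124.8] 0.14 med [564.9 339.8  15.5] 
top2 ridge 108 [573.6 341.6] [17.2 61.6] 0.26 med [571.  340.3  43.8] 
top2 beaker rim 107 [464.3 215.4] [63.4 64.
[... 1097 characters left out ...]
ide2 cover 124 [574.9 334.2] [ 70.  117.6] -0.64 med [570.3 312.1  17.2] 
side2 coverplate 67 [574.9 334.2] [ 70.  117.6] -0.64 med [565.9 303.   15. ] 
side2 ridge 25 [574.9 325. ] [14.1 48.3] 11.58 med [574.  313.4  40.9] 
side2 beaker rim 52 [467.5 209. ] [58.  68.4] -18.93 med [470.9 225.5  77.5] (array([468.1340586 , 209.72819608]), np.float64(31.748758900676066))
box [[323. -89.  67.]
 [359. -28. 116.]
 [390.  36. 123.]]
cigar [[ 250. -464.   21.]
 [ 276. -366.  138.]
 [ 351. -276.  185.]]
cigar [[ 280. -471.   21.]
 [ 323. -396.   33.]
 [ 351. -283.  180.]]
box [[ 276. -106.   22.]
 [ 351.  -30.  110.]
 [ 491.   64.  122.]]
bottle [[701. -60.  45.]
 [703. -54. 154.]
 [728. -44. 294.]]
```

```bash
cat > pour.py <<'E'
from h import *
BK=np.array([466,212.]); CA=np.array([507,8.]); H=48
def Rt(phi,al,th,flip): return R.from_euler('z',phi)*R.from_euler('y',-al)*R.from_euler('x',np.pi)*R.from_euler('z',th+flip*np.pi)
def quat(m): x=m.as_quat(); return [x[3],x[0],x[1],x[2]]
def grasp(phi,al,flip,bk=BK,back=0,dz=0):
    m=Rt(phi,al,0,flip); zt=m.apply([0,0,1])
    return np.r_[bk,H+dz]+zt*(19-back), quat(m)
def pourpose(phi,al,th,flip,phi0,ca=CA,zmin=100,off=15):
    m=Rt(phi,al,th,flip); B=m*Rt(phi0,al,0,flip).inv()   # beaker orientation
    ax=B.apply([0,0,1]); a=np.linspace(0,2*np.pi,180)
    ring=np.c_[np.cos(a),np.sin(a),0*a]
    rim=B.apply(ring*34+[0,0,80]); bot=B.apply(ring*30)
    lip=rim[rim[:,2].argmin()]; lo=min(rim[:,2].min(),bot[:,2].min())
    h=ax[:2]/max(np.linalg.norm(ax[:2]),1e-6) if abs(ax[2])<.98 else np.zeros(2)
    o=np.r_[ca-off*h-lip[:2], zmin-lo]
    return o+B.apply([0,0,H])+m.apply([0,0,1])*19, quat(m), np.degrees(np.arccos(ax[2]))
E
python3 - <<'E'
from pour import *
ik=solver.inverse_kinematics
for al in (60,65):
  al=np.radians(al)
  for phi0 in (.3,.43,.6):
    for fl in (0,1):
      g=ik(*grasp(phi0,al,fl)); b=ik(*grasp(phi0,al,fl,back=90))
      if g is None or b is None: print(al,phi0,fl,'grasp none');continue
      for phi in (-.3,-.1,.1,.25):
        for s in (1,-1):
          k=[ik(*pourpose(phi,al,s*t,fl,phi0)[:2]) for t in np.radians([0,60,100,130,160])]
          if all(x is not None for x in k): print(round(al,2),phi0,fl,phi,s,g.round(1),[x.round(1)[[0,3,4,5]] for x in k])
E
```

```text
1.0471975511965976 0.3 0 grasp none
1.0471975511965976 0.3 1 grasp none
1.0471975511965976 0.43 0 grasp none
1.0471975511965976 0.43 1 grasp none
1.0471975511965976 0.6 0 grasp none
1.0471975511965976 0.6 1 grasp none
1.1344640137963142 0.3 0 grasp none
1.1344640137963142 0.3 1 grasp none
1.1344640137963142 0.43 0 grasp none
1.1344640137963142 0.43 1 grasp none
1.1344640137963142 0.6 0 grasp none
1.1344640137963142 0.6 1 grasp none
```

```bash
python3 - <<'E'
from pour import *
ik=solver.inverse_kinematics
for ald in (45,55,65,75):
  al=np.radians(ald)
  for p0 in range(-180,180,20):
    phi0=np.radians(p0); res=[]
    for fl in (0,1):
      g=ik(*grasp(phi0,al,fl)); b=ik(*grasp(phi0,al,fl,back=80))
      if g is None or b is None: continue
      ok=[]
      for p in range(-180,180,20):
        for s in (1,-1):
          k=[ik(*pourpose(np.radians(p),al,s*t,fl,phi0)[:2]) for t in np.radians([0,60,100,130,160])]
          n=sum(x is not None for x in k)
          if n==5: ok.append((p,s))
      print(ald,p0,fl,g.round(1),ok)
E
```

```text
45 -180 0 [ 0.1  0.8  1.3  0.1  1.8 -1.5] [(-180, 1), (-180, -1), (-160, 1), (-160, -1), (-140, 1), (-120, 1), (-120, -1), (-100, 1), (-100, -1), (-80, 1), (-80, -1), (-60, 1), (-60, -1), (-20, -1), (0, 1), (0, -1), (20, 1), (20, -1), (40, 1), (40, -1), (60, 1), (60, -1), (80, 1), (80, -1), (100, 1), (100, -1), (120, 1), (120, -1), (140, 1), (140, -1), (160, 1)]
45 -180 1 [0.1 0.8 1.3 0.1 1.8 1.7] [(-180, 1), (-180, -1), (-160, 1), (-160, -1), (-140, 1), (-140, -1), (-120, 1), (-120, -1), (-100, 1), (-100, -1), (-80, 1), (-80, -1), (-60, 1), (-60, -1), (-20, -1), (0, 1), (0, -1), (20, 1), (20, -1), (40, 1), (40, -1), (60, 1), (60, -1), (80, 1), (80, -1), (100, 1), (100, -1), (120, 1), (120, -1), (140, 1), (140, -1), (160, 1), (160, -1)]
45 -160 0 [ 0.2  0.8  1.3 -0.1  1.8 -1.7] [(-180, 1), (-180, -1), (-160, 1), (-160, -1), (-140, 1), (-120, 1), (-120, -1), (-100, 1), (-100, -1), (-80, 1), (-80, -1), (-60, 1), (-60, -1), (-20, -1), (0, 1), (0, -1), (20, 1), (20, -1), (40, 1), (40, -1), (60, 1), (60, -1), (80, 1), (80, -1), (100, 1), (100, -1), (120, 1), (120, -1), (140, 1), (140, -1)
[... 4454 characters left out ...]
0, 1), (100, -1), (120, 1), (120, -1), (140, 1), (140, -1), (160, 1), (160, -1)]
45 20 1 [0.1 0.2 2.4 2.4 0.3 2.1] [(-180, 1), (-180, -1), (-160, 1), (-160, -1), (-140, 1), (-140, -1), (-120, 1), (-120, -1), (-100, 1), (-100, -1), (-80, 1), (-80, -1), (-60, 1), (-60, -1), (-20, -1), (0, 1), (0, -1), (20, 1), (20, -1), (40, 1), (40, -1), (60, 1), (60, -1), (80, 1), (80, -1), (100, 1), (100, -1), (120, 1), (120, -1), (140, 1), (140, -1), (160, 1), (160, -1)]pour.py:16: RuntimeWarning: invalid value encountered in arccos
  return o+B.apply([0,0,H])+m.apply([0,0,1])*19, quat(m), np.degrees(np.arccos(ax[2]))
Traceback (most recent call last):
ValueError: time passes only in moves, steps and waits
```

```bash
cat >> pour.py <<'E'
def tiltpose(p,a,flip,a0,ca=CA,zmin=100,off=15):
    m=Rt(p,a,0,flip); B=m*Rt(0,a0,0,flip).inv()
    B=R.from_euler('z',p)*R.from_euler('y',a0-a)  # beaker orientation (yaw symmetric)
    ax=B.apply([0,0,1]); t=np.linspace(0,2*np.pi,180); ring=np.c_[np.cos(t),np.sin(t),0*t]
    rim=B.apply(ring*34+[0,0,80]); bot=B.apply(ring*30)
    lip=rim[rim[:,2].argmin()] if a0-a>.05 else B.apply([34,0,80]); lo=min(rim[:,2].min(),bot[:,2].min())
    h=np.array([np.cos(p),np.sin(p)])
    o=np.r_[ca-off*h-lip[:2], zmin-lo]
    return o+B.apply([0,0,H])+m.apply([0,0,1])*19, quat(m)
E
python3 - <<'E'
from pour import *
ik=solver.inverse_kinematics
a0=np.radians(45)
for p in range(-180,180,30):
  for fl in (0,1):
    k=[ik(*tiltpose(np.radians(p),np.radians(a),fl,a0)) for a in (45,0,-45,-65,-80)]
    n=[x is not None for x in k]
    if sum(n)>=4: print(p,fl,n,[x.round(1) for x in k if x is not None])
E
```

```text
-180 0 [True, True, True, True, True] [array([-0.1,  0.8,  1.2, -0.1,  2. , -1.7]), array([-0.2,  0.3,  1.7,  0. ,  1.2, -1.8]), array([-0.3, -0. ,  2.3,  1.2,  0.2, -3. ]), array([-0.4,  0.1,  2.5,  2.5,  0.6,  1.9]), array([-0.5,  0.4,  2.5,  2.6,  1.2,  1.7])]
-180 1 [True, True, True, True, True] [array([-0.1,  0.8,  1.2, -0.1,  2. ,  1.4]), array([-0.2,  0.3,  1.7,  0. ,  1.2,  1.4]), array([-0.3, -0. ,  2.3,  1.2,  0.2,  0.1]), array([-0.4,  0.1,  2.5,  2.5,  0.6, -1.2]), array([-0.5,  0.4,  2.5,  2.6,  1.2, -1.5])]
-150 0 [True, True, True, True, True] [array([ 0. ,  0.7,  1.2, -0.4,  1.9, -2. ]), array([-0.1,  0.3,  1.7,  0. ,  1.2, -2.2]), array([-0.5,  0.1,  2.2,  1.1,  0.7,  2.8]), array([-0.7,  0.2,  2.4,  1.6,  1. ,  2.2]), array([-0.8,  0.4,  2.4,  1.7,  1.3,  1.9])]
-150 1 [True, True, True, True, True] [array([ 0. ,  0.7,  1.2, -0.4,  1.9,  1.1]), array([-0.1,  0.3,  1.7,  0. ,  1.2,  0.9]), array([-0.5,  0.1,  2.2,  1.1,  0.7, -0.3]), array([-0.7,  0.2,  2.4,  1.6,  1. , -0.9]), array([-0.8,  0.4,  2.4,  1.7,  1.3, -1.2])]
-120 0 [True, True, True, True, True] [array
[... 3793 characters left out ...]
.2,  0.5]), array([ 0.2,  0.6,  1.8, -1.1,  1.4,  0.8])]
90 1 [True, True, True, True, False] [array([-0.7,  0.4,  1.8,  0.6,  1.5,  2.3]), array([-0.3,  0.1,  1.9,  0. ,  1.1,  2.8]), array([ 0.1,  0.4,  1.8, -0.9,  1.2, -2.6]), array([ 0.2,  0.6,  1.8, -1.1,  1.4, -2.4])]
150 0 [True, True, False, True, True] [array([-0.3,  0.7,  1.2,  0.2,  1.9, -1.4]), array([-0.3,  0.3,  1.7,  0. ,  1.2, -1.3]), array([0. , 0.2, 2.3, 4. , 0.7, 1.1]), array([0.1, 0.4, 2.4, 3.8, 1.1, 1.3])]
150 1 [True, True, False, True, True] [array([-0.3,  0.7,  1.2,  0.2,  1.9,  1.8]), array([-0.3,  0.3,  1.7,  0. ,  1.2,  1.8]), array([ 0. ,  0.2,  2.3,  4. ,  0.7, -2.1]), array([ 0.1,  0.4,  2.4,  3.8,  1.1, -1.8])]
```

```bash
sed -i 's/H=48/H=54/' pour.py; sed -i 's/\*19, quat(m)$/*24, quat(m)/; s/(19-back)/(24-back)/' pour.py; cat > a1.py <<'E'
from pour import *
a0=np.radians(45); p0=np.radians(-80); P=np.radians(-78)
pre,qq=grasp(p0,a0,1,back=95); hi=pre+[0,0,220]
r.move_ptp(list(hi),qq); r.move_linear(list(pre),qq,vel=250)
g,_=grasp(p0,a0,1)
print('stop',r.move_linear(list(g),qq,vel=80,until_force=8))
effector.grasp(50)
o=readout.get_obs(); print(o['opening'],o['gripper_force'],o['eef_pos'],g,o['clock'])
r.move_linear(list(g+[0,0,130]),qq,vel=120)
o=readout.get_obs(); print(o['opening'],o['wrist_force'])
E
python3 a1.py; python3 -c "
from h import *
p,d=snap('side','g1.png');p=cv2.imread('pics/g1.png');cv2.imwrite('pics/g1.png',cv2.resize(p[60:260,130:330],None,fx=2.5,fy=2.5))"
```

```text
stop False
64.02031616267342 54.982720203115605 [469.27203801 195.66621031  37.85155885] [468.9469073  195.28725823  37.02943725] 13.4583
63.64686270411303 [-0.18277786 -0.38000987 -2.20920634]
```

View pics/g1.png

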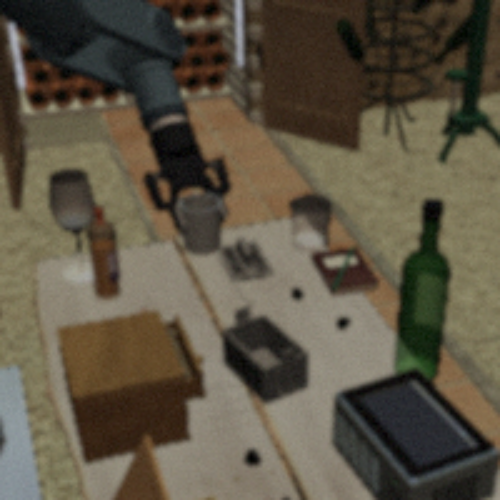

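The beaker is held upright at crop (200,220) and the cassette at (265,355) is unmoved. Pouring now.

```bash
cat > a2.py <<'E'
from pour import *
a0=np.radians(45); P=np.radians(-78)
p,qq=tiltpose(P,a0,1,a0,zmin=170); r.move_ptp(list(p),qq)
for a,z,v in [(10,110,150),(-15,100,120),(-30,98,80),(-42,98,50),(-52,98,40),(-62,98,40),(-72,98,40),(-80,98,50)]:
    p,qq=tiltpose(P,np.radians(a),1,a0,zmin=z); r.move_linear(list(p),qq,vel=v); r.dwell(.25)
for k in range(2):
    r.move_linear(list(p+[0,0,12]),qq,vel=200); r.move_linear(list(p),qq,vel=200)
o=readout.get_obs(); print(o['opening'],o['wrist_force'],o['clock'])
for c in ('top','side'):
    snap(c,c+'3.png')
for a,z,v in [(-42,120,150),(0,160,150),(45,200,150)]:
    p,qq=tiltpose(P,np.radians(a),1,a0,zmin=z); r.move_linear(list(p),qq,vel=v)
o=readout.get_obs(); print(o['opening'],o['wrist_force'],o['clock'])
E
python3 a2.py; python3 - <<'E'
import cv2,numpy as np
t=cv2.imread('pics/top3.png');s=cv2.imread('pics/side3.png')
f=lambda i:cv2.resize(i,(400,400),interpolation=2)
cv2.imwrite('pics/m3.png',np.hstack([f(t[150:290,170:310]),f(s[110:250,170:310])]))
E
```

```text
63.73713962179976 [ 0.01051226 -0.29415928 -1.30413563] 21.8917
63.672801959965994 [-0.72558276 -0.89412918 -1.3464097 ] 24.625
```

View pics/m3.png

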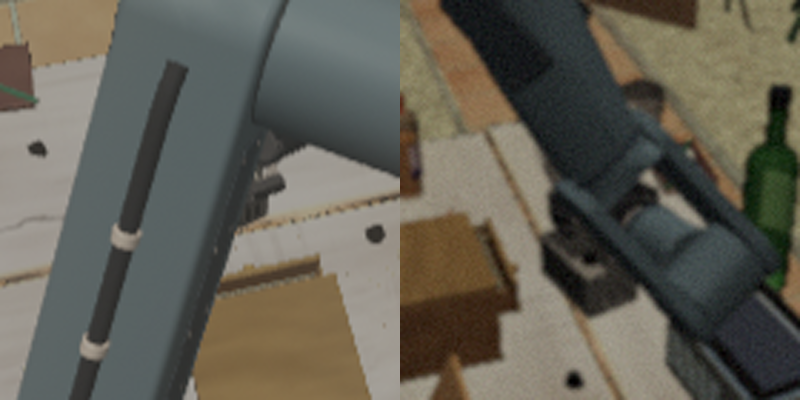

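The wrist weight dropped as it should, so the beaker has emptied. I'll stand it back in its place and look.

```bash
cat > a3.py <<'E'
from pour import *
a0=np.radians(45); p0=np.radians(-80)
g,qq=grasp(p0,a0,1); g=g+[.3,.3,.8]
r.move_ptp(list(g+[0,0,130]),qq); r.move_linear(list(g+[0,0,12]),qq,vel=150)
print(r.move_linear(list(g-[0,0,2]),qq,vel=20,until_force=3), readout.get_obs()['eef_pos'],g)
effector.release()
pre,_=grasp(p0,a0,1,back=95); r.move_linear(list(pre),qq,vel=150); r.move_linear(list(pre+[0,0,200]),qq,vel=300)
j=np.array(readout.get_obs()['joint_positions']); j[0]=1.9; r.set_joints(list(j))
for c in('top','side'):
    p,d=snap(c,c+'4.png'); w=cloud(c,d); np.save(c+'4.npy',w)
print(readout.get_obs()['clock'])
t=cv2.imread('pics/top4.png'); s=cv2.imread('pics/side4.png')
f=lambda i:cv2.resize(i,(400,500),interpolation=2)
cv2.imwrite('pics/m4.png',np.hstack([f(t[160:285,165:265]),f(s[140:265,185:285])]))
E
python3 a3.py
```

```text
True [469.20079113 195.56070996  37.87529171] [469.2469073  195.58725823  37.82943725]
31.1167
```

View pics/m4.png

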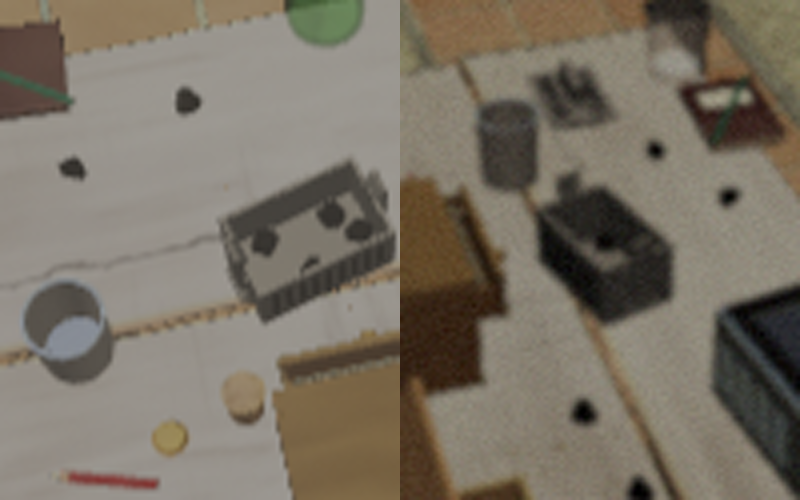

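All four lumps lie in the cassette and the beaker stands empty. The loose lumps are at left-crop (187,100), (72,168) and right-crop (583,412), (640,488). Next I'll collect the four.

```bash
cat > a4.py <<'E'
from fit import *
for n in('top4','side4'):
    w=np.load(n+'.npy')
    for nm,z0,z1 in(('cass',55,95),('rim',62,70)):
        P=clip(sel(w,(508,7),90,z0,z1)); print(n,nm,*rect(P))
C=np.array([507.5,7]); yaw=np.radians(14); ax=np.array([-np.sin(yaw),np.cos(yaw)])
pts=[(624,188,15),(667,79,-15),(428,-181,0),(444,-284,0)]
qd=q(yaw-np.pi/2)
for i,(x,y,off) in enumerate(pts):
    effector.release()
    r.move_ptp([x,y,150],q(0)); r.move_linear([x,y,3],q(0),vel=150,until_force=10)
    effector.grasp(25); o=readout.get_obs(); print(i,'opening',o['opening'],o['gripper_force'],o['eef_pos'][2])
    r.move_linear([x,y,150],q(0),vel=300)
    if o['opening']<15: print('missed'); break
    t=C+off*ax
    r.move_ptp([*t,150],qd); print(readout.get_obs()['opening'])
    r.move_linear([*t,80],qd,vel=200); effector.release(); r.move_linear([*t,150],qd,vel=300)
    print(readout.get_obs()['clock'])
E
python3 a4.py
```

```text
top4 cass [506.3   9.3] [ 82.3 138.3] 13.55
top4 rim [506.8   9.6] [ 81.4 123.9] 13.81
side4 cass [509.1   4.8] [ 82.9 142.1] 12.33
side4 rim [509.   2.] [ 78.5 135.7] 13.29
0 opening 23.176913481175074 24.440608620643616 3.315935222772539
23.719039634139424
39.0417
1 opening 23.656502310483862 24.443170130252838 3.3142662082903533
23.538681891202803
45.2917
2 opening 23.51113632432019 24.40505415201187 3.2395903349932627
23.750091099101503
52.4667
3 opening 23.201202256679284 24.403958916664124 3.2592447087770453
23.730903054603903
59.875
```

```bash
cat > a5.py <<'E'
from fit import *
r.move_ptp([350,250,380],q(0)); j=np.array(readout.get_obs()['joint_positions']); j[0]=2.1; r.set_joints(list(j))
for c in('top','side'):
    p,d=snap(c,c+'5.png'); w=cloud(c,d); np.save(c+'5.npy',w)
    for nm,cc,rad,z0,z1 in(('cass',(508,7),90,55,95),('rim',(508,7),90,62,70),('cover',(574,342),85,8,60),('ridge',(574,342),50,30,50),('beaker',(467,212),60,72,90)):
        P=clip(sel(w,cc,rad,z0,z1)); print(c,nm,*rect(P),fit_circle(P) if nm=='beaker' else '')
    print([(s['centre'],round(s['confidence'],2)) for s in imaging.spot_in(c,'lump_4')])
t=cv2.imread('pics/top5.png'); s=cv2.imread('pics/side5.png')
f=lambda i:cv2.resize(i,(400,500),interpolation=2)
cv2.imwrite('pics/m5.png',np.hstack([f(t[190:250,215:265]),f(s[150:275,185:285])]))
E
python3 a5.py
```

```text
top cass [506.8   9.9] [ 80.7 137.1] 14.14 
top rim [507.1   8.5] [ 80.7 126.1] 14.15 
top cover [573.9 342.2] [ 80.5 123.8] -1.45 
top ridge [573.  341.3] [17.7 63.7] -0.43 
top beaker [467.3 214.5] [64.5 66.5] 87.28 (array([466.7194811 , 214.28488678]), np.float64(31.548999814071326))
[([225.3, 139.6], 0.25)]
side cass [508.3   3.7] [ 81.  139.8] 13.73 
side rim [508.8   2.7] [ 79.9 134.1] 14.07 
side cover [575.6 335.8] [ 72.3 117.7] -3.26 
side ridge [575.4 328.7] [15.1 56.1] 0.84 
side beaker [471.8 208.8] [52.9 67.7] -23.74 (array([468.81932593, 209.92465759]), np.float64(31.38661531577938))
[]
```

View pics/m5.png

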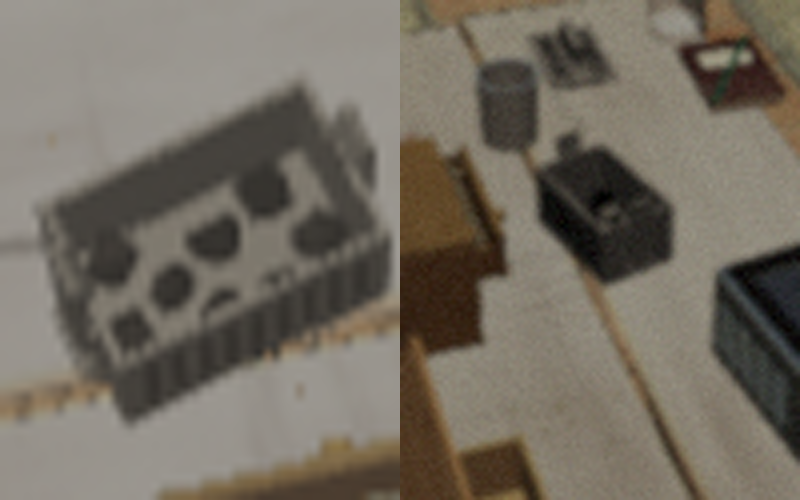

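View pics/top5.png

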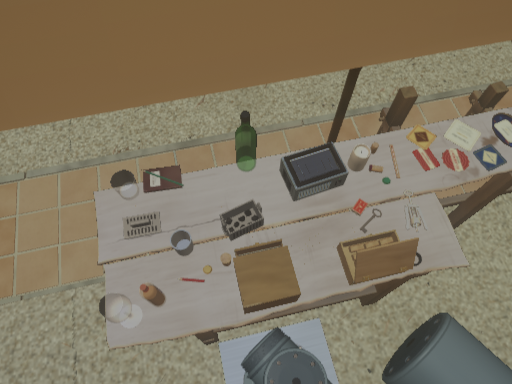

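Eight lumps are in the cassette and no lump is left on the bar. Next I'll square the cassette with a light grip, which gives its exact x and yaw, and then fetch the cover.

```bash
cat > a6.py <<'E'
from fit import *
yaw=np.radians(14); qd=q(yaw-np.pi/2)
c=[507.5,8.5]
effector.release()
r.move_ptp([*c,160],qd); r.move_linear([*c,95],qd,vel=200)
hit=r.move_linear([*c,36],qd,vel=40,until_force=4); o=readout.get_obs(); print(hit,o['eef_pos'],o['wrist_force'])
if not hit:
    effector.grasp(20); o=readout.get_obs(); print(o['opening'],o['wrist_force'],o['torque'],o['eef_pos']); effector.release()
r.move_linear([*c,160],qd,vel=200)
cv=[574.3,340]; qc=q(-np.pi/2)
r.move_ptp([*cv,120],qc)
print(r.move_linear([*cv,20],qc,vel=80,until_force=6), readout.get_obs()['eef_pos'],readout.get_obs()['clock'])
E
python3 a6.py
```

```text
False [507.73630405   8.44792449  36.2670403 ] [ 0.43666589  0.0460002  -0.45926729]
77.71722655839585 [-2.01633598 -0.13257097  4.37457647] [-0.04683909  0.52867815 -0.0078055 ] [507.4850939    8.42890804  36.33653849]
False [574.85912103 340.19314436  20.77576124] 76.4167
```

```bash
cat > a7.py <<'E'
from fit import *
qc=q(-np.pi/2); cv=[574.3,340]
effector.grasp(70); o=readout.get_obs(); print(o['opening'],o['gripper_force'],o['eef_pos'],o['wrist_force'])
r.move_linear([*cv,200],qc,vel=150); o=readout.get_obs(); print(o['opening'],o['wrist_force'])
j=np.array(o['joint_positions']); j[0]+=.8; r.set_joints(list(j))
for c in('top','side'):
    p,d=snap(c,c+'6.png'); w=cloud(c,d); np.save(c+'6.npy',w)
    for nm,cc,rad,z0,z1 in(('cass',(508,7),90,55,95),('rim',(508,7),90,62,70)):
        P=clip(sel(w,cc,rad,z0,z1)); print(c,nm,*rect(P))
t=cv2.imread('pics/top6.png'); s=cv2.imread('pics/side6.png')
cv2.imwrite('pics/m6.png',np.hstack([cv2.resize(t[130:330,90:290],(400,400)),cv2.resize(s[80:280,130:330],(400,400))]))
print(readout.get_obs()['clock'],readout.get_obs()['eef_pos'])
E
python3 a7.py
```

```text
14.33565341455629 68.5750687122345 [574.56815621 340.08829744  20.28576625] [-0.20455063  0.70257174  1.37329808]
14.280344332869277 [-0.38223596 -0.60839155 -0.68228595]
top cass [508.5   9.6] [ 81.8 139. ] 14.77
top rim [508.6  10.7] [ 80.2 132.3] 13.12
side cass [510.1   6.2] [ 79.9 144.5] 13.89
side rim [511.6   3. ] [ 79.8 135.1] 14.68
80.3917 [157.26469466 647.86504647 198.53718728]
```

View pics/m6.png

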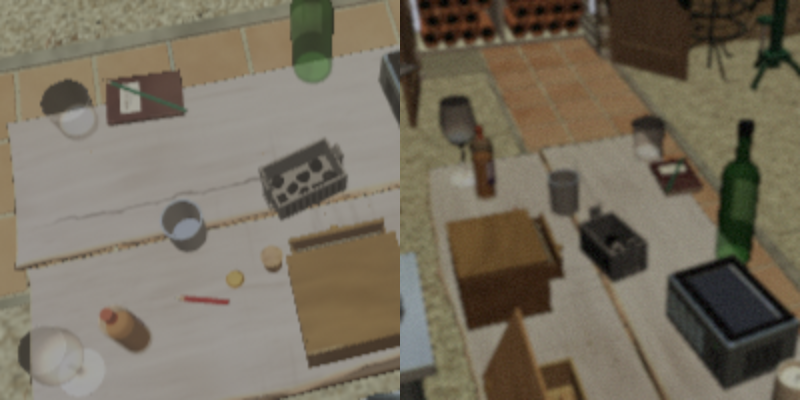

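The cassette is where I left it, at left-crop (303,178), and the cover is out of view in the gripper. Now I'll press the cover on.

```bash
cat > a8.py <<'E'
from fit import *
yaw=np.radians(14); qd=q(yaw-np.pi/2); c=np.array([507.67,7.75])
r.move_ptp([*c,180],qd); r.move_linear([*c,104],qd,vel=120); r.dwell(.3)
f0=np.array(readout.get_obs()['wrist_force'])
for z in (96,92,88,86,84,82,80,78.3):
    h=r.move_linear([*c,z],qd,vel=20,until_force=25); o=readout.get_obs()
    print(z,h,np.round(o['eef_pos'],1),np.round(np.array(o['wrist_force'])-f0,1),np.round(o['torque'],2),round(o['opening'],1))
    if h: break
print(o['clock'])
E
python3 a8.py
```

```text
96 False [507.5   7.8  95.8] [ 0.6  0.9 -0.1] [ 0.06 -0.01 -0.01] 14.8
92 False [507.9   7.8  92. ] [1.8 0.4 0.5] [ 0.05 -0.17  0.05] 14.4
88 False [508.3   7.7  88.4] [1.2 1.2 5.4] [ 0.05 -0.19 -0.  ] 14.8
86 False [508.6   7.6  86.6] [1.8 2.4 6.1] [ 0.08 -0.23  0.02] 14.9
84 False [507.3   7.9  83.6] [1.8 1.9 0.5] [-0.07 -0.41  0.07] 14.7
82 False [507.5   7.9  81.7] [2.4 2.1 0.9] [ 0.07 -0.21  0.07] 14.7
80 False [506.8   7.9  79.2] [ 0.2  0.9 -2.6] [-0.05 -0.04  0.02] 14.9
78.3 False [507.3   7.8  78.2] [-1.5  2.1  3.6] [ 0.03  0.3  -0.03] 14.3
88.475
```

```bash
cat > a9.py <<'E'
from fit import *
qd=q(np.radians(14)-np.pi/2); c=np.array([507.67,7.75])
h=r.move_linear([*c,75],qd,vel=10,until_force=22); o=readout.get_obs(); print(h,np.round(o['eef_pos'],1),np.round(o['wrist_force'],1),o['opening'])
r.dwell(.3); r.move_linear([*c,79],qd,vel=20); r.dwell(.3); print(np.round(readout.get_obs()['wrist_force'],1))
r.move_linear([*c,95],qd,vel=30); r.dwell(.5); o=readout.get_obs(); print(np.round(o['wrist_force'],1),np.round(o['torque'],2),o['opening'],o['clock'])
p,d=snap('side','side7.png'); p=cv2.imread('pics/side7.png'); cv2.imwrite('pics/m7.png',cv2.resize(p[140:250,180:300],None,fx=6,fy=5,interpolation=2)); np.save('side7.npy',cloud('side',d))
E
python3 a9.py
```

```text
True [507.3   7.8  78.2] [-1.7 -0.9  5.1] 14.689967369331146
[-0.1 -0.5 -0.4]
[-0.7 -0.  -4.4] [-0.01  0.01 -0.01] 14.865006458284007 90.7583
```

View pics/m7.png

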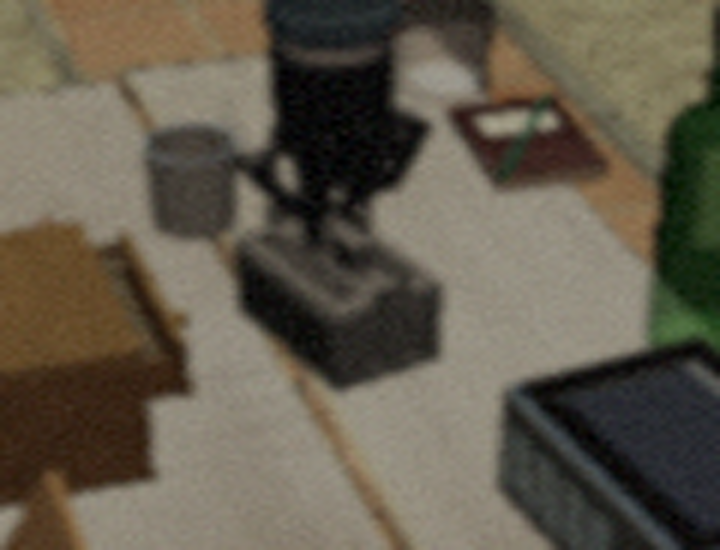

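Cover is flush and level with the cassette hanging from it: 4.4 N against 4.3 N expected, with almost no moment, so both hooks hold. Next I'll measure the shaft inside the unit.

```bash
python3 - <<'E'
from fit import *
for n in('top2','top5','top6','side5','side6'):
    w=np.load(n+'.npy'); P=clip(sel(w,(620,-272),140,94,116))
    c,s,a=rect(P); F=clip(sel(w,(620,-272),140,105,116)); print(n,c,s,a,'frame',*rect(F))
    if n in('top5','side5'):
        t=np.radians(6.9); L=(P[:,:2]-c)@np.array([[np.cos(t),-np.sin(t)],[np.sin(t),np.cos(t)]])
        for ax,o in((0,1),(1,0)):
            m=abs(L[:,o])<25; b=np.round(L[m,ax]/4)*4
            print('xy'[ax],[(int(k),round(float(np.median(P[m,2][b==k])),0)) for k in np.unique(b)])
E
```

```text
top2 [ 620.4 -270.4] [136.7 196.2] 6.84 frame [ 619.8 -270. ] [123.5 178.9] 6.5
top5 [ 618.7 -271. ] [132.8 197.1] 7.0 frame [ 621.4 -270.2] [124.8 179.2] 6.42
x [(-64, 99.0), (-60, 102.0), (-56, 107.0), (-52, 108.0), (-48, 106.0), (-44, 101.0), (-40, 99.0), (-36, 98.0), (-32, 100.0), (-28, 99.0), (-24, 100.0), (-20, 100.0), (-16, 99.0), (-12, 99.0), (-8, 100.0), (-4, 99.0), (0, 99.0), (4, 99.0), (8, 99.0), (12, 98.0), (16, 100.0), (20, 100.0), (24, 98.0), (28, 98.0), (32, 98.0), (36, 99.0), (40, 99.0), (44, 101.0), (48, 100.0), (52, 105.0), (56, 108.0), (60, 108.0), (64, 108.0), (68, 102.0)]
y [(-100, 98.0), (-96, 101.0), (-92, 104.0), (-88, 107.0), (-84, 109.0), (-80, 105.0), (-76, 101.0), (-72, 97.0), (-68, 99.0), (-64, 98.0), (-60, 99.0), (-56, 99.0), (-52, 99.0), (-48, 99.0), (-44, 100.0), (-40, 99.0), (-36, 98.0), (-32, 99.0), (-28, 100.0), (-24, 99.0), (-20, 99.0), (-16, 99.0), (-12, 99.0), (-8, 101.0), (-4, 99.0), (0, 100.0), (4, 99.0), (8, 100.0), (12, 99.0), (16, 98.0), (20, 98.0), (24, 99.0), (28, 99.0), (32, 99.0), (36, 99.0), (40, 100.0), (44, 100.0), (48, 100.0), (52, 1
[... 680 characters left out ...]
 109.0), (60, 109.0)]
y [(-96, 96.0), (-92, 99.0), (-88, 101.0), (-84, 107.0), (-80, 108.0), (-76, 105.0), (-68, 98.0), (-64, 99.0), (-60, 98.0), (-56, 99.0), (-52, 99.0), (-48, 100.0), (-44, 98.0), (-40, 99.0), (-36, 98.0), (-32, 98.0), (-28, 99.0), (-24, 99.0), (-20, 99.0), (-16, 98.0), (-12, 98.0), (-8, 99.0), (-4, 98.0), (0, 98.0), (4, 100.0), (8, 98.0), (12, 99.0), (16, 98.0), (20, 98.0), (24, 99.0), (28, 100.0), (32, 100.0), (36, 98.0), (40, 99.0), (44, 99.0), (48, 99.0), (52, 99.0), (56, 99.0), (60, 98.0), (64, 99.0), (68, 98.0), (72, 99.0), (76, 99.0), (80, 103.0), (84, 106.0), (88, 109.0), (92, 109.0)]
side6 [ 621.1 -277.8] [134.6 195.4] 6.95 frame [ 622.  -277.1] [121.1 179.5] 5.93
```

```bash
cat > a10.py <<'E'
from fit import *
q0=q(np.radians(14)-np.pi/2); qd=q(np.radians(6.8)-np.pi/2); c=np.array([615.5,-272.8])
r.move_linear([507.67,7.75,230],q0,vel=120)
r.move_linear([*c,230],qd,vel=150); r.move_linear([*c,190],qd,vel=80); r.dwell(.3)
f0=np.array(readout.get_obs()['wrist_force'])
for z in (184,180,176,172,166,160,150,140,130,122,118,115.5):
    h=r.move_linear([*c,z],qd,vel=30,until_force=14); o=readout.get_obs()
    print(z,h,np.round(o['eef_pos'],1),np.round(np.array(o['wrist_force'])-f0,1),np.round(o['torque'],2),round(o['opening'],1))
    if h: break
print(o['clock'])
E
python3 a10.py
```

```text
184 False [ 615.2 -272.6  183.4] [ 1.1 -0.1 -1.4] [-0.03  0.03  0.04] 14.7
180 False [ 615.3 -272.7  179.6] [ 0.5 -0.3 -0.3] [0.   0.02 0.01] 14.4
176 False [ 615.4 -272.7  175.7] [ 0.8  0.3 -0.4] [ 0.02 -0.06 -0.02] 14.4
172 False [ 615.4 -272.9  171.9] [ 0.8 -1.   1.9] [-0.08  0.11  0.06] 14.4
166 False [ 615.2 -272.8  165.7] [-0.  -1.2  2.1] [ 0.01  0.22 -0.  ] 14.5
160 False [ 615.2 -272.7  159.4] [-1.7 -1.2  1.8] [-0.01  0.27  0.07] 14.7
150 False [ 615.2 -272.4  149.3] [-0.2  0.4 -0.7] [0.12 0.32 0.12] 14.4
140 False [ 615.3 -272.7  139.4] [-0.2 -0.4 -0.9] [-0.05  0.19  0.16] 14.7
130 False [ 615.3 -272.7  129.5] [-0.4 -0.2 -1.8] [0.05 0.17 0.13] 14.3
122 False [ 615.3 -272.7  121.5] [ 0.2 -0.7 -1.4] [0.01 0.11 0.13] 14.9
118 False [ 615.4 -272.8  117.7] [-0.7 -1.6 -0.1] [-0.07  0.13  0.01] 14.5
115.5 False [ 615.4 -272.9  115.7] [-0.6 -0.7  1.7] [-0.02  0.33  0.11] 14.9
99.4833
```

Clean insertion. Now I'll press it onto the floor, release, retreat and look.

```bash
cat > a11.py <<'E'
from fit import *
qd=q(np.radians(6.8)-np.pi/2); c=np.array([615.5,-272.8])
h=r.move_linear([*c,110],qd,vel=10,until_force=12); o=readout.get_obs()
print(h,np.round(o['eef_pos'],1),np.round(o['wrist_force'],1))
r.dwell(.3); effector.release(); r.move_linear([*c,260],qd,vel=150)
r.move_ptp([350,250,380],q(0)); j=np.array(readout.get_obs()['joint_positions']); j[0]=2.1; r.set_joints(list(j))
for k in('top','side'):
    p,d=snap(k,k+'8.png'); w=cloud(k,d)
    P=sel(w,(616,-273),45,100,135); print(k,np.percentile(P[:,2],[5,25,50,75,90]).round(1)); P=clip(sel(w,(616,-273),60,125,150)); print(len(P), rect(P) if len(P)>5 else '', np.median(P,0))
    P=clip(sel(w,(467,212),60,72,90)); print('beaker',fit_circle(P))
t=cv2.imread('pics/top8.png'); s=cv2.imread('pics/side8.png')
cv2.imwrite('pics/m8.png',np.hstack([cv2.resize(t[120:270,100:400],(400,250)),cv2.resize(s[190:310,240:360],(400,250))]))
print(readout.get_obs()['clock'])
E
python3 a11.py
```

```text
True [ 615.  -273.1  114.2] [-1.4 -0.6  4.1]
top [104.6 107.4 109.1 112.  122.1]
99 (array([ 615.5, -269.1]), array([16.7, 60.6]), 7.68) [ 612.76308849 -268.5604358   136.93983708]
beaker (array([466.61040219, 214.19062683]), np.float64(31.407445718221503))
side [104.9 107.6 108.9 112.1 125.2]
92 (array([ 614.9, -278.2]), array([16.9, 59.2]), 9.79) [ 613.18123528 -283.83524353  136.45518304]
beaker (array([468.80327402, 209.75516481]), np.float64(31.647995983996363))
106.55
```

View pics/m8.png

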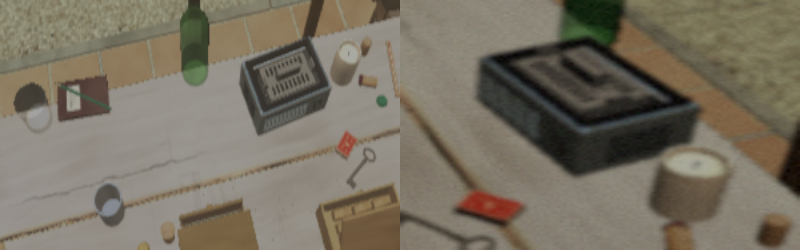

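The cassette sits home: its plate is level with the frame (about 107.5 mm) and the ridge top is at 137 mm. The beaker is upright, and the tumbler and candle are untouched.

```bash
python3 -c "
from h import *
print(r.job_done())"
```

```text
the job is handed in; nothing more can be done
None
```

The job is handed in: all eight lumps are in the cassette, the cover is clipped on, the cassette is fully home in the air cleaner, and the empty beaker stands upright with the tumbler and candle left alone.

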